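# Loosen the knurled ring of a model chuck by two full turns

## Task

A small yellow plaster model is held in the model chuck on the bench. Loosen the chuck: with a fingertip, stroke or roll its knurled ring round anticlockwise (seen from above) by two full turns, so that the ring's white mark stands at the red pointer again after the second turn. Leave the model standing in the chuck without lifting or tipping it, disturb nothing else on the bench, and finish with the hand clear.

Things in the scene. Friction and masses are not known exactly. Their poses are not given: they have to be found in the camera images.
- chuck: fixed model chuck; origin at the centre of its underside on the bench, on the ring's upright axis; z up, red pointer on its -x side. Grey round base plate, radius 80 mm, top at 8 mm. On it turns the knurled ring, dark steel with 24 bright upright ribs 12.7 mm apart: radius 51 mm over the ribs, 48.5 mm between them, ribs 12 to 29 mm above the bench, ring top at 30 mm
- deck (a point): centre of the fixed aluminium deck inside the ring: radius 38 mm, top 32 mm above the bench; it carries two jaws (its +y and -y sides, up to 44 mm above the bench). The model stands between them, top at 62 mm. The ring is too wide to grip: a fingertip lowered beside it, just above the base plate, drives it by pressing lightly inward while moving along the rim
- ring (a joint): turn of the knurled ring in rad: 0 = tight, white mark at red pointer; grows anticlockwise seen from above, 6.283 a turn, does not wrap. Starts within 0.15 of 0; stops at -0.2 and 18.8. Light constant friction (0.06 N m, about 1.2 N at the rim), no spring: stays where it is left. Each turn moves either jaw 1.5 mm outward
- ring_mark (a point): white mark on the ring's top face, 5 mm wide, 44 mm from the ring's axis, 30 mm above the bench; it turns with the ring
- pointer (a point): red bar, 21x7 mm, painted on the base plate in front of the ring, 68 mm from the ring's axis, 8 mm above the bench; fixed to the chuck
- model: small yellow plaster jaw model, 40x47x30 mm, loose, standing on the chuck's deck between the jaws; origin at the centre of its underside, z up
- spatula: bystander, to be left alone: steel mixing spatula, 210 mm long, lying flat
- brush: bystander, to be left alone: small brush with red handle, 175 mm long, lying flat
- rubber_cup: bystander, to be left alone: green rubber mixing cup, 69 mm across, 47 mm tall
- wax_block: bystander, to be left alone: two slabs of pink wax, 36x70x17 mm
- pliers: bystander, to be left alone: pliers with red grips, 130 mm long, 11 mm high, lying flat
- scalpel: bystander, to be left alone: scalpel, 128 mm long, lying flat
- spare_model: bystander, to be left alone: peach plaster jaw model, 54x62x32 mm
- bur_block: bystander, to be left alone: wooden block with burs standing in it, 30x60x51 mm
Not all that is in view belongs to the job. Leave any green or orange look-alike of the model alone.

How it is judged:
By the outcome, as a careful person would: the job done as asked, in the order asked, and still so for the second after the job is handed in, with the robot touching nothing.
It also fails if it takes over 61 s, if anything falls off the work surface, if the arm or the gripper's body presses on something with over 40 N, if the wrist force passes 120 N, or if a joint passes its speed limit or range.

## Robot

A 6-joint arm with a two-finger parallel gripper is mounted at the origin on a cart in front of the work surface, level with it; the furniture and walls round the work are solid. World frame = base frame: x ahead of the robot, y to its left, z up, the work surface at z = 0. Lengths are in m, angles in rad, forces in N, time in s.
With the tool pointing down it reaches from about 0.375 to 0.9 m from the base axis. Payload 3.1 kg.
Tool frame: the origin (TCP) lies midway between the tips of the shut fingers; the grasp point (between the pads) lies 19 mm behind it (grip_depth is the distance from the TCP to the grasp point, in m); y points along the fingers, z is the direction in which the jaws open and shut, and the axes are right-handed (so a half turn about y gives the same grasp; the last joint's range is limited). The gripper opens to 85 mm and grips with 20 to 120 N. Pads are 22 mm wide; open, the fingers measure 114 mm over their backs; the gripper's body (76 mm by 85 mm) begins 54 mm behind the grasp point. The pads swing forward as they close: fully open they stand 13 mm farther back than shut.
Start: joints at [-0.178, 0.527, 1.433, -0, 1.181, -0.178], TCP at [0.625, 0, 0.231] pointing down, gripper open.
Joint ranges: [-3.08, 3.08], [-0.75, 2.2], [0.22, 2.44], [-1.43, 4.57], [0, 2.65], [-2.85, 2.85]. Speed limits (rad/s): [2.79, 2.79, 3.14, 3.14, 3.14, 3.14].

## Interface

Orientations are given as a unit quaternion [x, y, z, w].
In Python, from station import sense, snapshot, camera_model, sign_off, grip_depth gives the robot as it stands.
- The arm moves only by the tool play_rows, never from a script. Its argument "deltas" is a list of rows, each a list of 6 numbers: the shift along the tool's x, y, z in m, then the turn, a rotation vector about the tool's x, y, z in rad. A call has 1 to 12 rows; each row is the pose to reach, as a shift and turn from the pose commanded when the call began, along the tool's axes at that moment; what a row does not reach only later rows make up. A row lasts 1/10 s, in which the tool goes at most 50 mm and 8.59 degrees, less where a joint would pass 70% of its speed; a pose out of reach is approached as far as the arm can. A call with a gripper value outside its range is refused whole. "gripper" is the finger opening in m, from 0 to 0.0854, set as the call begins (left out, the last holds). The fingers move at their own pace and stop on an object; "force" is the grip in N (left out, the last holds). Time passes only in rows, so rows that repeat a pose let the fingers close. It gives the time, the measured TCP pose, the force and the opening at its end, in the units of the state.
- sense(): the state, without advancing time (a new reading comes with each control period).
- snapshot(name): name is "scene" or "side" or "wrist"; returns the picture (400x640x3 uint8, red, green, blue); there is no depth.
- camera_model(name): a dict with "fx", "fy", "cx", "cy" (pixels), "camera_from_world" (4x4, takes a point from world to camera coordinates). Camera axes: x right, y up, looking along -z (the intrinsics and any distortion apply to the point x, -y, -z); pixel columns grow to the right and rows downward; lengths in m; the calibration is good to about 2 mm. A picture is of the moment at which its call begins: read the wrist's pose just before it. camera_model takes no time and is no camera call; for the wrist camera it gives the pose at the moment of the call.
- sign_off(): hands the job in, once; it reports no verdict.
The state is a dict: "t": time; "q": joint angles; "qd": joint speeds; "tau": joint torques, N m; "tcp_pos": TCP position; "tool_rot": TCP orientation; "force": force on the tool from outside, world axes, zero at the start; "ft_torque": the same for the moment, N m; "finger_gap": opening from 0.0 (shut) to 1.0 (fully open).
Only numpy, scipy, OpenCV 4.12 (cv2) and the standard library are available. Lean on these libraries where they do the work, as an engineer would, in place of code of your own. Each camera call takes 0.05 s, during which the arm holds its last target.

## Working session

There is one attempt and no reset: what is moved stays moved. The work goes in short steps, Python scripts to look and compute and a tool call to move; the robot and the scene stay as the last step left them, time stands still between calls to the robot, and variables do not carry over. Pictures are saved under pics/ and viewed, and the job is handed in when it is done.

Besides the shell and the picture viewer there is one more tool, called after "Request:" as name([rows], argument=value, ...), one row to a line, values as JSON. play_rows: Moves the arm, as the interface text tells. Its arguments: {"type":"object","properties":{"deltas":{"type":"array"},"gripper":{"type":"number"},"force":{"type":"number"}},"required":["deltas"]}

```bash
ls; mkdir -p pics; python3 - <<'E'
from station import *
import cv2
s=sense();print({k:(v if not hasattr(v,'round') else v) for k,v in s.items()}, grip_depth)
for n in("scene","side","wrist"):
    im=snapshot(n);cv2.imwrite(f'pics/a_{n}.png',im[:,:,::-1])
    m=camera_model(n);print(n,m)
E
```

```text
pics
{'t': 0.0, 'q': array([-1.78530602e-01,  5.28460940e-01,  1.43390682e+00, -1.34758049e-05,
        1.18139170e+00, -1.78466900e-01]), 'qd': array([-5.04380590e-04,  1.20968035e-03,  2.61601585e-04,  9.97135109e-04,
        3.90222645e-04,  4.84904910e-05]), 'tau': array([ 2.50220628e-04, -4.42344439e+01, -1.78024775e+01, -2.06930472e-04,
        8.36740597e-03,  2.24214921e-05]), 'tcp_pos': array([6.24283366e-01, 1.35896848e-04, 2.30335391e-01]), 'tool_rot': array([-0.5004256 ,  0.50064111, -0.49938759,  0.49954453]), 'force': array([ 0.4960857 , -0.12741371,  0.52899304]), 'ft_torque': array([ 0.07732561, -0.04101118,  0.02719488]), 'finger_gap': 0.998971051398711} 0.0187
scene {'fx': 389.4244792728223, 'fy': 389.4244792728223, 'cx': 316.5488608270457, 'cy': 197.8530300002387, 'camera_from_world': array([[ 0.57127577, -0.82058182, -0.01701392, -0.22910934],
       [ 0.47412137,  0.31301278,  0.82294102, -0.37120675],
       [-0.66996487, -0.47819293,  0.567872  , -0.44522216],
       [ 0.        ,  0.        ,  0.        ,  1.        ]])}
side {'fx': 385.39267104270886, 'fy': 385.39267104270886, 'cx': 325.62327220511537, 'cy': 196.8274479195081, 'camera_from_world': array([[ 0.80654191, -0.59075984,  0.0222029 , -0.41559797],
       [ 0.33437878,  0.48684288,  0.80695405, -0.32239985],
       [-0.48752537, -0.64341808,  0.59019674, -0.53488686],
       [ 0.        ,  0.        ,  0.        ,  1.        ]])}
wrist {'fx': 279.50271253790083, 'fy': 279.50271253790083, 'cx': 314.1280083177377, 'cy': 200.35839619158847, 'camera_from_world': array([[ 9.99997544e-01, -1.20564949e-03, -1.85988398e-03,
        -6.23457388e-01],
       [ 6.51701639e-04,  9.61961849e-01, -2.73183046e-01,
         3.42403971e-02],
       [ 2.11850043e-03,  2.73181163e-01,  9.61960272e-01,
        -3.80257049e-01],
       [ 0.00000000e+00,  0.00000000e+00,  0.00000000e+00,
         1.00000000e+00]])}
```

View pics/a_scene.png

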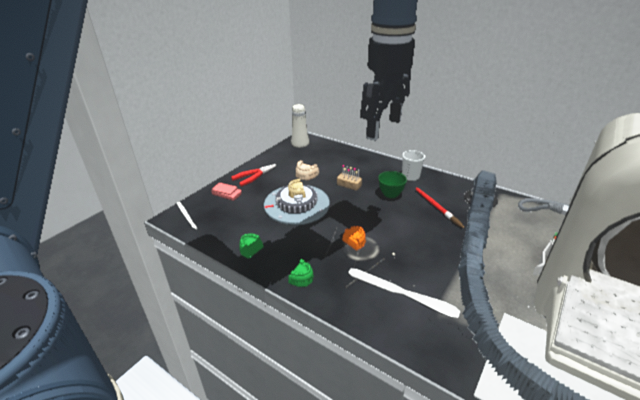

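View pics/a_side.png

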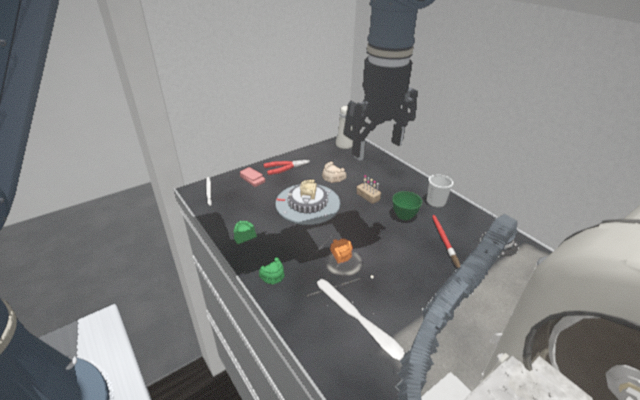

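View pics/a_wrist.png

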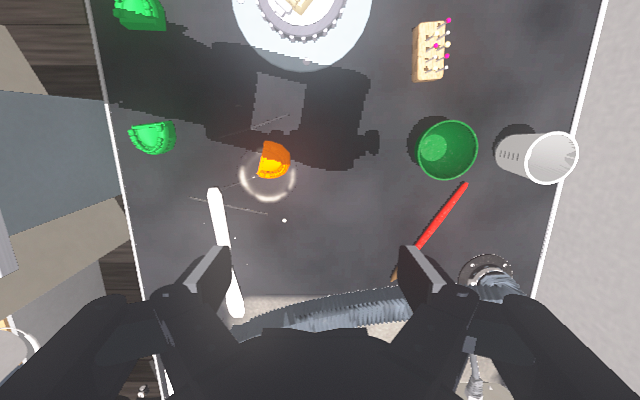

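```bash
cat > h.py <<'E'
from station import *
import numpy as np, cv2
def ray(m,u,v,z):
    T=m["camera_from_world"];R=T[:3,:3];c=-R.T@T[:3,3]
    d=R.T@np.array([(u-m["cx"])/m["fx"],-(v-m["cy"])/m["fy"],-1.0])
    return c+d*(z-c[2])/d[2]
def proj(m,p):
    T=m["camera_from_world"];p=T[:3,:3]@np.array(p)+T[:3,3]
    return np.array([m["cx"]+m["fx"]*p[0]/-p[2], m["cy"]-m["fy"]*p[1]/-p[2]])
def crop(im,x0,y0,x1,y1,k,name):
    c=cv2.resize(im[y0:y1,x0:x1],None,fx=k,fy=k,interpolation=cv2.INTER_CUBIC)
    cv2.imwrite(name,c[:,:,::-1] )
E
python3 - <<'E'
from h import *
for n,b in(("scene",(225,145,365,235)),("side",(235,150,395,240))):
    im=cv2.imread(f'pics/a_{n}.png')[:,:,::-1]
    crop(im,*b,5,f'pics/ac_{n}.png')
m=camera_model("scene")
for nm,p in dict(chuck=(296,203),bur=(348,184),spare=(307,175),wax=(226,192),cup=(392,188),g1=(250,248),g2=(301,277),orange=(354,240),scal=(187,215),pl=(252,175),spat=(400,290),mug=(413,165),bottle=(299,145)).items():
    print(nm,ray(m,*p,0.01).round(3))
E
```

```text
chuck [0.605 0.203 0.01 ]
bur [0.748 0.142 0.01 ]
spare [0.726 0.257 0.01 ]
wax [0.546 0.38  0.01 ]
cup [0.793 0.039 0.01 ]
g1 [0.423 0.184 0.01 ]
g2 [0.417 0.047 0.01 ]
orange [0.565 0.017 0.01 ]
scal [0.426 0.386 0.01 ]
pl [0.644 0.382 0.01 ]
spat [ 0.492 -0.123  0.01 ]
mug [0.931 0.042 0.01 ]
bottle [0.856 0.382 0.01 ]
```

View pics/ac_scene.png

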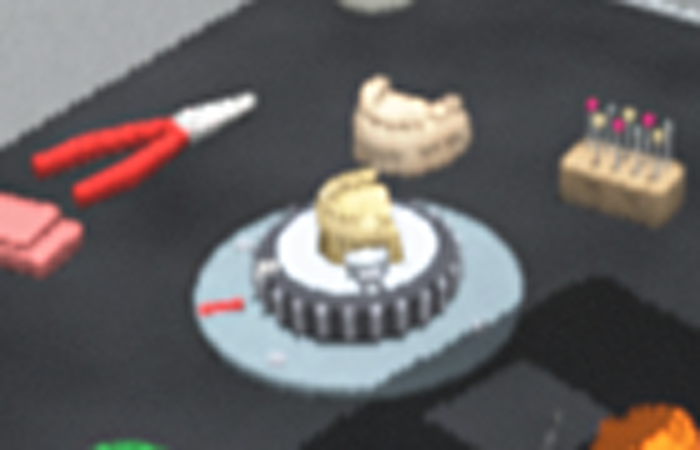

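View pics/ac_side.png

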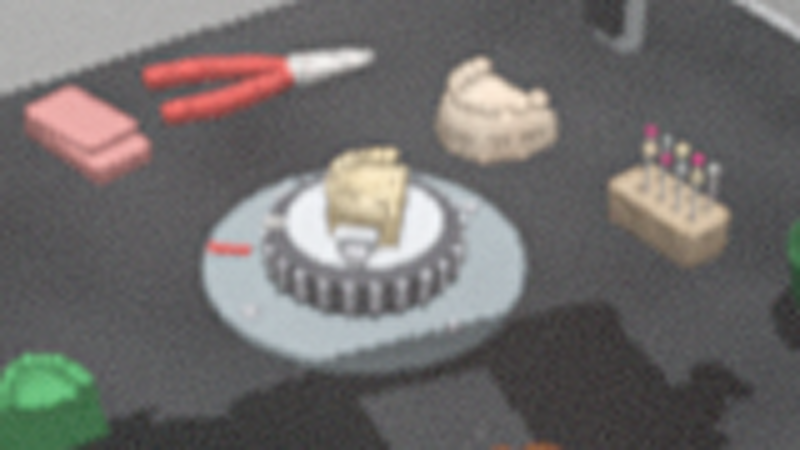

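```bash
python3 - <<'E'
from h import *
from scipy.spatial.transform import Rotation as Ro
print(Ro.from_quat(sense()["tool_rot"]).as_matrix().round(3))
m=camera_model("wrist");T=m["camera_from_world"];print(-T[:3,:3].T@T[:3,3]); print(ray(m,300,200,0))
E
```

```text
[[-0.    -0.002  1.   ]
 [-1.     0.    -0.   ]
 [-0.    -1.    -0.002]]
[0.62423912 0.07018944 0.37398651]
[ 0.60376991 -0.03548529  0.        ]
```

Request:
play_rows([
  [-0.03,0,-0.005,0,0,0],
  [-0.07,0,-0.01,0,0,0],
  [-0.11,0,-0.015,0,0,0],
  [-0.14,0,-0.02,0,0,0],
  [-0.14,0,-0.02,0,0,0],
  [-0.14,0,-0.02,0,0,0],
], gripper=0.0, force=30)

```text
t: 0.75
tcp_pos: [0.6046, 0.1405, 0.231]
tool_rot: [0.501, -0.5, 0.5, -0.5]
force: [0.3, -0.7, 0.7]
finger_gap: 0.001
```

```bash
python3 - <<'E'
from h import *
s=sense();print(s['t'],s['tcp_pos'],s['finger_gap'],s['force'])
m=camera_model("wrist");im=snapshot("wrist");cv2.imwrite('pics/b_w.png',im[:,:,::-1])
c=ray(m,300,125,0.03);print(c)
crop(im,200,20,420,220,3.6,'pics/b_wc.png')
np.save('bm.npy',m,allow_pickle=True)
E
```

```text
0.75 [0.60463615 0.14051893 0.23099259] 0.0008334935088229196 [ 0.29577323 -0.69499378  0.66983699]
[0.58710595 0.20577069 0.03      ]
```

View pics/b_w.png

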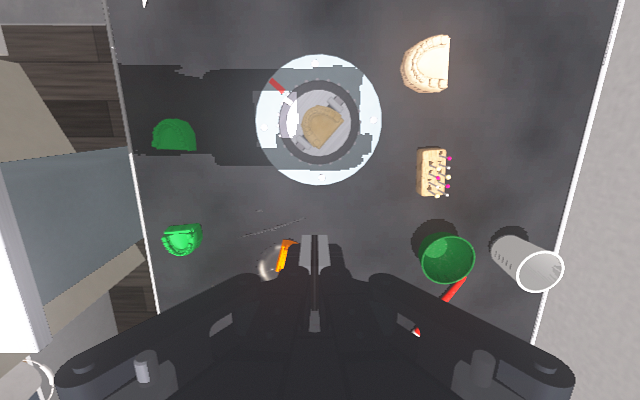

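View pics/b_wc.png

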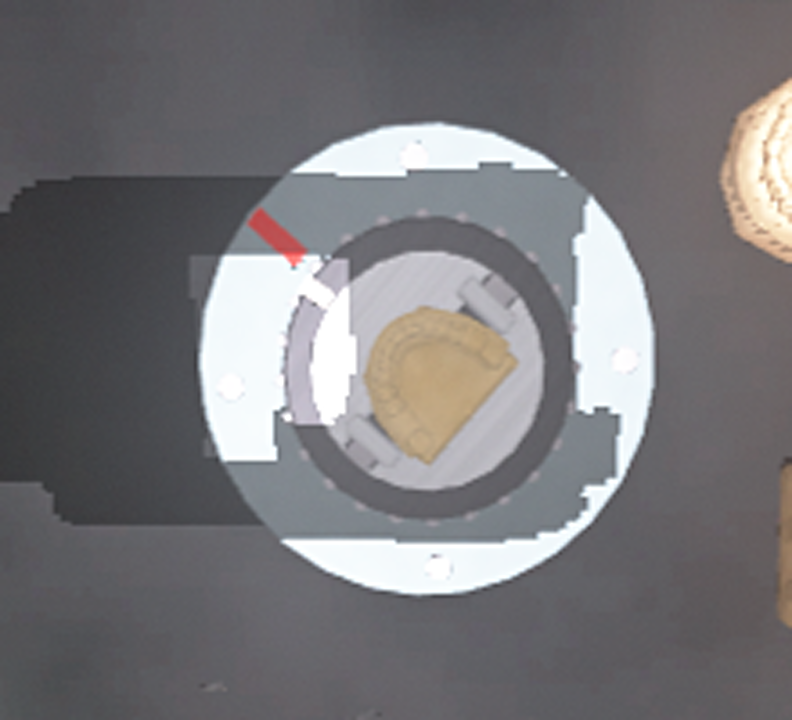

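```bash
cat >> h.py <<'E'
def circ(pts):
    P=np.array(pts);A=np.c_[2*P,np.ones(len(P))];s=np.linalg.lstsq(A,(P**2).sum(1),rcond=None)[0]
    return s[:2],np.sqrt(s[2]+s[:2]@s[:2])
E
python3 - <<'E'
from h import *
m=np.load('bm.npy',allow_pickle=True).item()
f=lambda u,v,z:ray(m,200+(u+.5)/3.6-.5,20+(v+.5)/3.6-.5,z)[:2]
print(circ([f(u,v,.008) for u,v in[(432,122),(655,350),(435,597),(200,345),(580,190),(560,556),(282,541),(275,187)]]))
c,r=circ([f(u,v,.032) for u,v in[(545,370),(428,490),(428,251),(330,300+0),(515,290),(345,455),(510,455)]]);print(c,r)
c,r=circ([f(u,v,.029) for u,v in[(573,370),(428,520),(425,212),(533,258),(304,455),(325,487),(533,481),(346,238)]]);print(c,r)
mk=f(317,291,.03);pt=f(275,236,.008);print(mk,pt)
for cc in (c,):
  print(np.degrees(np.arctan2(*(mk-cc)[::-1])),np.degrees(np.arctan2(*(pt-cc)[::-1])),np.linalg.norm(mk-cc),np.linalg.norm(pt-cc))
# side/scene checks on base plate
ms=camera_model("scene");g=lambda u,v,z:ray(ms,225+(u+.5)/5-.5,145+(v+.5)/5-.5,z)[:2]
print(circ([g(u,v,.008) for u,v in[(193,288),(524,285),(360,395),(240,225),(220,345),(500,335),(430,205)]]))
ms=camera_model("side");g=lambda u,v,z:ray(ms,235+(u+.5)/5-.5,150+(v+.5)/5-.5,z)[:2]
print(circ([g(u,v,.008) for u,v in[(203,262),(526,262),(360,373),(240,205),(230,322),(500,325),(475,200)]]))
E
```

```text
(array([0.6093509 , 0.20661876]), np.float64(0.07978912374151842))
[0.60888208 0.20762161] 0.03821568796240885
[0.60851631 0.20735123] 0.04946173524338914
[0.57315935 0.23330347] [0.55739086 0.25232705]
143.72108113610795 138.66142690593875 0.04385923914200008 0.06809284804087472
(array([0.61133558, 0.2069459 ]), np.float64(0.08127200654942954))
(array([0.60760309, 0.20231862]), np.float64(0.08067808415926607))
```

```bash
python3 - <<'E'
from h import *
print(sense()['q'].round(3))
im=snapshot("scene");crop(im,200,0,360,150,5,'pics/c_s.png')
m=camera_model("scene");t=sense()['tcp_pos']
for d in (0,.02,.04,.06,.073,.09): print(d,[((proj(m,t+np.array([x,0,d]))-[200,0])*5).round().tolist() for x in(-.043,-.0145,.0145,.043)])
E
```

```text
[ 4.700e-02  5.220e-01  1.443e+00 -1.000e-03  1.176e+00  4.700e-02]
0 [[516.0, 657.0], [558.0, 632.0], [599.0, 607.0], [638.0, 583.0]]
0.02 [[514.0, 609.0], [557.0, 584.0], [599.0, 560.0], [638.0, 538.0]]
0.04 [[512.0, 560.0], [556.0, 536.0], [598.0, 513.0], [638.0, 491.0]]
0.06 [[510.0, 509.0], [554.0, 486.0], [598.0, 463.0], [638.0, 442.0]]
0.073 [[509.0, 475.0], [554.0, 452.0], [597.0, 431.0], [638.0, 410.0]]
0.09 [[507.0, 429.0], [552.0, 408.0], [597.0, 387.0], [638.0, 367.0]]
```

View pics/c_s.png

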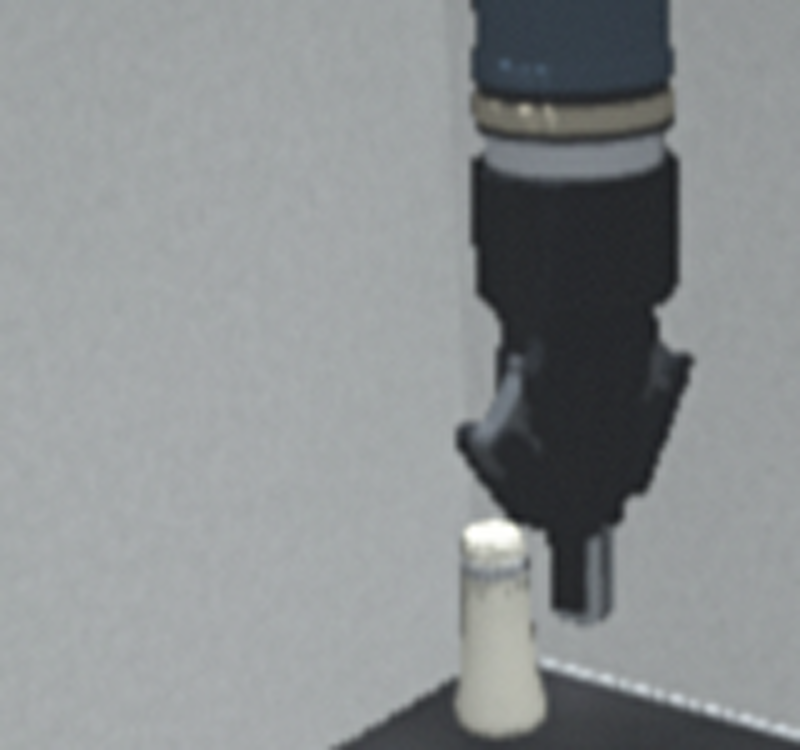

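Request:
play_rows([
  [0.01,0.03,0.004,0,0,0],
  [0.012,0.07,0.004,0,0,0],
  [0.012,0.11,0.004,0,0,0],
  [0.012,0.15,0.004,0,0,0],
  [0.012,0.18,0.004,0,0,0],
  [0.012,0.2,0.004,0,0,0],
  [0.012,0.21,0.004,0,0,0],
  [0.012,0.214,0.004,0,0,0],
  [0.012,0.214,0.004,0,0,0],
])

```text
t: 1.75
tcp_pos: [0.6095, 0.1274, 0.0175]
tool_rot: [0.5, -0.5, 0.5, -0.5]
force: [-0.1, -0.6, 0.2]
finger_gap: 0.004
```

```bash
python3 - <<'E'
from h import *
s=sense();print(s['t'],s['tcp_pos'].round(4),s['force'].round(2))
im=snapshot("side");crop(im,230,120,390,220,5,'pics/d_s.png')
im=snapshot("scene");crop(im,220,120,380,220,5,'pics/d_c.png')
E
```

```text
1.75 [0.6095 0.1274 0.0175] [-0.1  -0.64  0.2 ]
```

View pics/d_s.png

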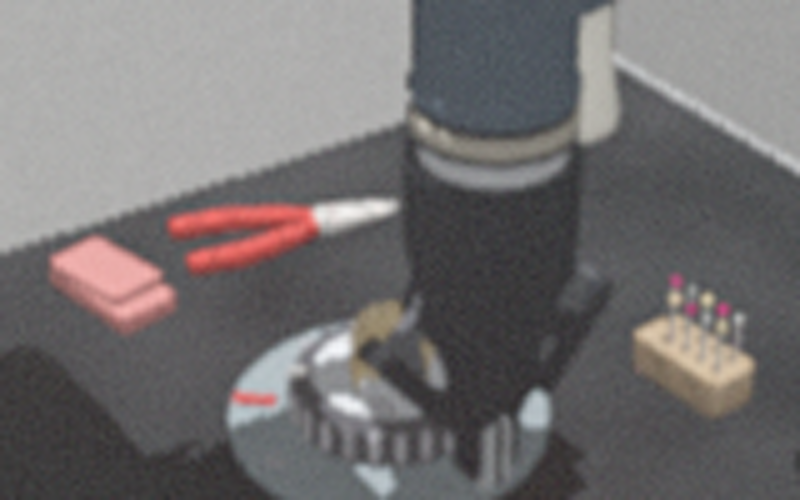

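View pics/d_c.png

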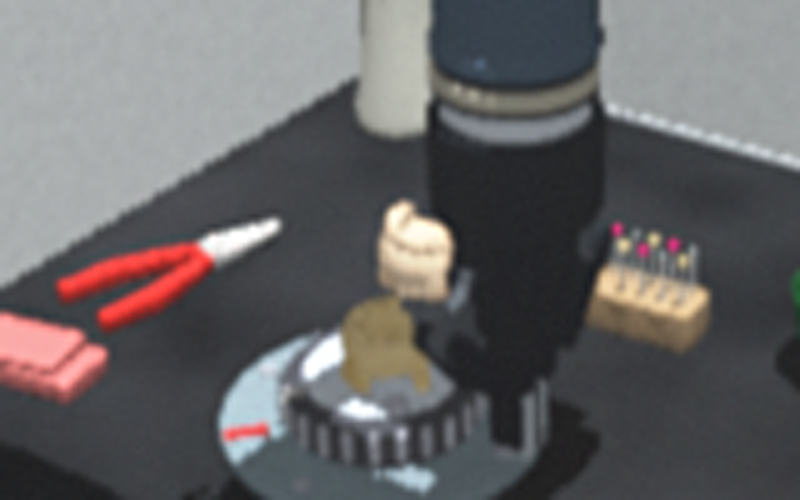

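Request:
play_rows([
  [-0.008,0,0,0,0,0],
  [-0.014,0,0,0,0,0],
  [-0.017,0,0,0,0,0],
  [-0.019,0,0,0,0,0],
  [-0.019,0,0,0,0,0],
])

```text
t: 2.35
tcp_pos: [0.6094, 0.1454, 0.0181]
tool_rot: [0.501, -0.498, 0.5, -0.5]
force: [-0.1, -7.1, 2.9]
finger_gap: -0.001
```

```bash
cat > path.py <<'E'
import numpy as np,sys
a,b,cx,cy=14.5,11,609,207
def path(r):
    P=[]
    cs=[(a,-b),(a,b),(-a,b),(-a,-b)]
    P.append((0,-b-r))
    for i,(x,y) in enumerate(cs):
        for t in np.radians(np.arange(-90+90*i,91*1+90*i-90,1)): P.append((x+r*np.cos(t),y+r*np.sin(t)))
    P.append((0,-b-r));return np.array(P)
def calls(r,step,s0,n=12):
    P=path(r);L=np.r_[0,np.cumsum(np.linalg.norm(np.diff(P,axis=0),axis=1))]
    s=s0+step*np.arange(0,n+1);s=s%L[-1]
    Q=np.c_[np.interp(s,L,P[:,0]),np.interp(s,L,P[:,1])].round()/1
    return L[-1],Q
if __name__=="__main__":
    r,step,ncall=float(sys.argv[1]),float(sys.argv[2]),int(sys.argv[3])
    s=float(sys.argv[4]) if len(sys.argv)>4 else 0
    prev=None
    for k in range(ncall):
        L,Q=calls(r,step,s);q0=Q[0]
        print("call",k,"L",round(L),"s",s,"start offs",q0+[cx,cy], "[x_t,0,z_t]:",", ".join("[%.3f, 0, %.3f, 0, 0, 0]"%(-(p-q0)[1]/1e3+0,(p-q0)[0]/1e3) for p in Q[1:]))
        s+=step*12
E
python3 path.py 49 6 6
```

```text
call 0 L 410 s 0 start offs [609. 147.] [x_t,0,z_t]: [0.000, 0, 0.006, 0, 0, 0], [0.000, 0, 0.012, 0, 0, 0], [0.000, 0, 0.018, 0, 0, 0], [-0.001, 0, 0.024, 0, 0, 0], [-0.002, 0, 0.030, 0, 0, 0], [-0.005, 0, 0.035, 0, 0, 0], [-0.008, 0, 0.041, 0, 0, 0], [-0.011, 0, 0.045, 0, 0, 0], [-0.015, 0, 0.050, 0, 0, 0], [-0.020, 0, 0.054, 0, 0, 0], [-0.025, 0, 0.057, 0, 0, 0], [-0.030, 0, 0.060, 0, 0, 0]
call 1 L 410 s 72.0 start offs [669. 177.] [x_t,0,z_t]: [-0.006, 0, 0.002, 0, 0, 0], [-0.012, 0, 0.003, 0, 0, 0], [-0.018, 0, 0.003, 0, 0, 0], [-0.024, 0, 0.004, 0, 0, 0], [-0.030, 0, 0.004, 0, 0, 0], [-0.036, 0, 0.004, 0, 0, 0], [-0.042, 0, 0.003, 0, 0, 0], [-0.048, 0, 0.003, 0, 0, 0], [-0.053, 0, 0.002, 0, 0, 0], [-0.059, 0, 0.000, 0, 0, 0], [-0.065, 0, -0.003, 0, 0, 0], [-0.070, 0, -0.006, 0, 0, 0]
call 2 L 410 s 144.0 start offs [663. 247.] [x_t,0,z_t]: [-0.004, 0, -0.004, 0, 0, 0], [-0.008, 0, -0.008, 0, 0, 0], [-0.012, 0, -0.013, 0, 0, 0], [-0.015, 0, -0.018, 0, 0, 0], [-0.017, 0, -0.023, 0, 0, 0], [-0.019, 0, -0.029, 0, 0, 0], [-0.020, 0, -0.035, 0, 0, 0], [-0.020, 0, -0.041, 0, 0, 0], [
[... 609 characters left out ...]
.012, 0, -0.001, 0, 0, 0], [0.018, 0, -0.001, 0, 0, 0], [0.024, 0, -0.001, 0, 0, 0], [0.030, 0, -0.001, 0, 0, 0], [0.036, 0, 0.000, 0, 0, 0], [0.041, 0, 0.001, 0, 0, 0], [0.047, 0, 0.003, 0, 0, 0], [0.053, 0, 0.005, 0, 0, 0], [0.058, 0, 0.008, 0, 0, 0], [0.063, 0, 0.012, 0, 0, 0], [0.067, 0, 0.016, 0, 0, 0]
call 5 L 410 s 360.0 start offs [562. 159.] [x_t,0,z_t]: [0.003, 0, 0.005, 0, 0, 0], [0.007, 0, 0.010, 0, 0, 0], [0.009, 0, 0.015, 0, 0, 0], [0.011, 0, 0.021, 0, 0, 0], [0.012, 0, 0.027, 0, 0, 0], [0.012, 0, 0.033, 0, 0, 0], [0.012, 0, 0.039, 0, 0, 0], [0.012, 0, 0.045, 0, 0, 0], [0.012, 0, 0.051, 0, 0, 0], [0.012, 0, 0.057, 0, 0, 0], [0.012, 0, 0.063, 0, 0, 0], [0.011, 0, 0.069, 0, 0, 0]
```

Request:
play_rows([
  [0,0,0.006,0,0,0],
  [0,0,0.012,0,0,0],
  [0,0,0.018,0,0,0],
  [-0.001,0,0.024,0,0,0],
  [-0.002,0,0.03,0,0,0],
  [-0.005,0,0.035,0,0,0],
  [-0.008,0,0.041,0,0,0],
])

```text
t: 3.05
tcp_pos: [0.6505, 0.1557, 0.0172]
tool_rot: [-0.5, 0.5, -0.5, 0.5]
force: [0.2, 0.2, -0.2]
finger_gap: -0.002
```

```bash
python3 - <<'E'
from h import *
s=sense();print(s['t'],s['tcp_pos'].round(4),s['force'].round(2))
im=snapshot("scene");crop(im,220,120,380,220,5,'pics/e_c.png')
E
```

```text
3.05 [0.6505 0.1557 0.0172] [ 0.21  0.24 -0.2 ]
```

View pics/e_c.png

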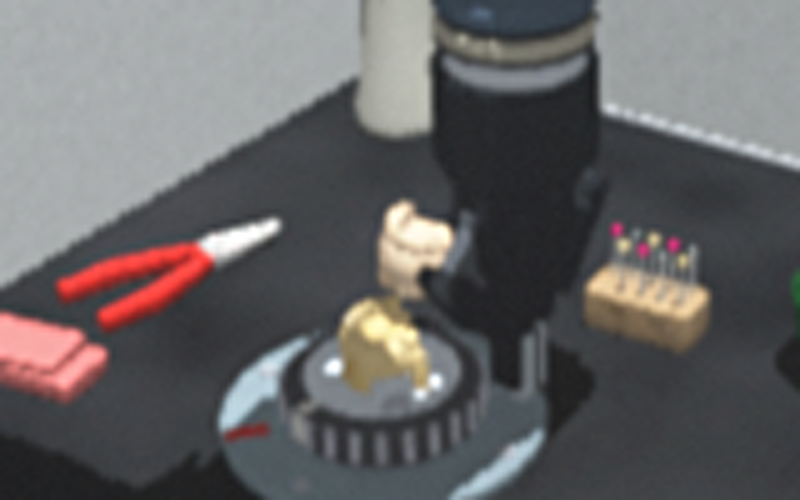

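```bash
sed -i 's/a,b,cx,cy=14.5/a,b,cx,cy=7/' path.py; python3 path.py 49 6 6 24
```

```text
call 0 L 380 s 24.0 start offs [633. 150.] [x_t,0,z_t]: [-0.002, 0, 0.005, 0, 0, 0], [-0.005, 0, 0.010, 0, 0, 0], [-0.009, 0, 0.015, 0, 0, 0], [-0.013, 0, 0.019, 0, 0, 0], [-0.018, 0, 0.023, 0, 0, 0], [-0.023, 0, 0.026, 0, 0, 0], [-0.028, 0, 0.029, 0, 0, 0], [-0.034, 0, 0.031, 0, 0, 0], [-0.040, 0, 0.032, 0, 0, 0], [-0.046, 0, 0.032, 0, 0, 0], [-0.052, 0, 0.032, 0, 0, 0], [-0.058, 0, 0.032, 0, 0, 0]
call 1 L 380 s 96.0 start offs [665. 208.] [x_t,0,z_t]: [-0.006, 0, 0.000, 0, 0, 0], [-0.012, 0, 0.000, 0, 0, 0], [-0.018, 0, -0.001, 0, 0, 0], [-0.024, 0, -0.002, 0, 0, 0], [-0.029, 0, -0.004, 0, 0, 0], [-0.035, 0, -0.007, 0, 0, 0], [-0.040, 0, -0.010, 0, 0, 0], [-0.044, 0, -0.014, 0, 0, 0], [-0.048, 0, -0.018, 0, 0, 0], [-0.052, 0, -0.023, 0, 0, 0], [-0.055, 0, -0.029, 0, 0, 0], [-0.057, 0, -0.034, 0, 0, 0]
call 2 L 380 s 168.0 start offs [631. 265.] [x_t,0,z_t]: [-0.001, 0, -0.006, 0, 0, 0], [-0.002, 0, -0.012, 0, 0, 0], [-0.002, 0, -0.018, 0, 0, 0], [-0.002, 0, -0.024, 0, 0, 0], [-0.002, 0, -0.030, 0, 0, 0], [-0.001, 0, -0.036, 0, 0, 0], [0.000, 0, -0.042, 0, 0, 0], [0.002, 0, -0.048,
[... 624 characters left out ...]
, 0.005, 0, 0, 0], [0.015, 0, 0.008, 0, 0, 0], [0.020, 0, 0.013, 0, 0, 0], [0.024, 0, 0.017, 0, 0, 0], [0.027, 0, 0.022, 0, 0, 0], [0.029, 0, 0.028, 0, 0, 0], [0.031, 0, 0.033, 0, 0, 0], [0.033, 0, 0.039, 0, 0, 0], [0.033, 0, 0.045, 0, 0, 0], [0.033, 0, 0.051, 0, 0, 0], [0.033, 0, 0.057, 0, 0, 0]
call 5 L 380 s 384.0 start offs [613. 147.] [x_t,0,z_t]: [0.000, 0, 0.006, 0, 0, 0], [-0.001, 0, 0.012, 0, 0, 0], [-0.002, 0, 0.018, 0, 0, 0], [-0.004, 0, 0.023, 0, 0, 0], [-0.007, 0, 0.029, 0, 0, 0], [-0.011, 0, 0.034, 0, 0, 0], [-0.015, 0, 0.038, 0, 0, 0], [-0.019, 0, 0.042, 0, 0, 0], [-0.024, 0, 0.045, 0, 0, 0], [-0.030, 0, 0.048, 0, 0, 0], [-0.035, 0, 0.050, 0, 0, 0], [-0.041, 0, 0.051, 0, 0, 0]
```

Request:
play_rows([
  [0.012,0,-0.004,0,0,0],
  [0.018,0,-0.02,0,0,0],
  [0.016,0,-0.038,0,0,0],
  [0.012,0,-0.041,0,0,0],
  [0.008,0,-0.041,0,0,0],
  [0.008,0,-0.041,0,0,0],
])

```text
t: 3.7
tcp_pos: [0.6086, 0.1456, 0.0172]
tool_rot: [0.502, -0.499, 0.5, -0.499]
force: [-2.1, -6.3, 2.0]
finger_gap: 0.002
```

Request:
play_rows([
  [-0.0003,0,0.0063,0,-0.105,0],
  [-0.0013,0,0.0125,0,-0.209,0],
  [-0.0029,0,0.0185,0,-0.314,0],
  [-0.0052,0,0.0244,0,-0.419,0],
  [-0.008,0,0.03,0,-0.524,0],
])

```text
t: 4.2
tcp_pos: [0.6406, 0.1538, 0.0173]
tool_rot: [0.614, -0.351, 0.353, -0.613]
force: [-0.1, -2.9, -0.4]
finger_gap: 0.005
```

```bash
python3 - <<'E'
from h import *
from scipy.spatial.transform import Rotation as Ro
s=sense();print(s['t'],s['tcp_pos'].round(4),s['force'].round(2),s['q'].round(2))
p=s['tcp_pos'][:2]-[.609,.207];print(np.linalg.norm(p),np.degrees(np.arctan2(p[1],p[0])));print(Ro.from_quat(s['tool_rot']).as_matrix().round(2))
im=snapshot("scene");crop(im,220,120,380,220,5,'pics/f_c.png')
E
```

```text
4.2 [0.6406 0.1538 0.0173] [-0.1  -2.87 -0.39] [ 0.07  0.85  1.47 -0.    0.82 -0.46]
0.06187399362840628 -59.287571772074536
[[ 0.5   0.    0.86]
 [-0.86 -0.    0.5 ]
 [ 0.   -1.    0.  ]]
```

View pics/f_c.png

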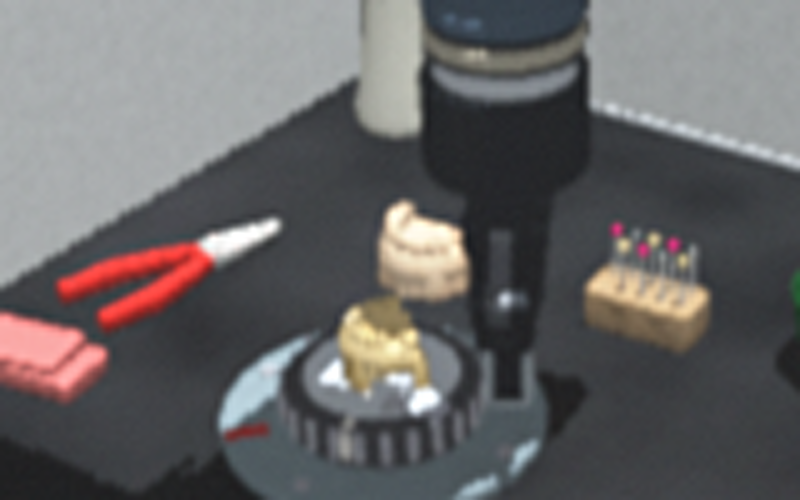

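Request:
play_rows([
  [-0.0013,0,0.0063,0,-0.105,0],
  [-0.0023,0,0.0125,0,-0.209,0],
  [-0.0039,0,0.0185,0,-0.314,0],
  [-0.0062,0,0.0244,0,-0.419,0],
  [-0.009,0,0.03,0,-0.524,0],
  [-0.0125,0,0.0353,0,-0.628,0],
  [-0.0164,0,0.0401,0,-0.733,0],
  [-0.0209,0,0.0446,0,-0.838,0],
  [-0.0257,0,0.0485,0,-0.942,0],
  [-0.031,0,0.052,0,-1.047,0],
])

```text
t: 5.25
tcp_pos: [0.6712, 0.2078, 0.0176]
tool_rot: [0.707, 0.003, 0.001, -0.707]
force: [2.1, -1.2, -2.0]
finger_gap: -0.005
```

```bash
cat >> h.py <<'E'
def st():
    s=sense();p=s['tcp_pos'][:2]-[.609,.207];th=np.arctan2(p[1],p[0]);f=s['force'][:2]
    print('t',s['t'],'tcp',s['tcp_pos'].round(4),'r',np.linalg.norm(p).round(4),'th',np.degrees(th).round(1),'Fr',(f@[np.cos(th),np.sin(th)]).round(1),'Ft',(f@[-np.sin(th),np.cos(th)]).round(1),'Fz',s['force'][2].round(1),'q',s['q'].round(2))
def mark(cam,u,v):
    p=ray(camera_model(cam),u,v,.03)[:2]-[.609,.207]
    print(cam,'mark r',np.linalg.norm(p).round(4),'ang',np.degrees(np.arctan2(p[1],p[0])).round(1))
def sc(name,side=True):
    im=snapshot("scene");a=im[145:235,235:365]
    if side:
        b=snapshot("side")[150:240,235:365]
        a=np.vstack([a,b])
    c=cv2.resize(a,None,fx=6 if not side else 3.3*1,fy=6 if not side else 3.3,interpolation=cv2.INTER_CUBIC)
    cv2.imwrite(name,c[:,:,::-1])
E
python3 - <<'E'
from h import *
mark("scene",220+350/5,120+418/5)
st(); sc('pics/g.png',False)
E
```

```text
scene mark r 0.0371 ang -161.1
t 5.25 tcp [0.6712 0.2078 0.0176] r 0.0622 th 0.8 Fr 2.0 Ft -1.2 Fz -2.0 q [ 0.14  0.89  1.35 -0.    0.9  -1.43]
```

View pics/g.png

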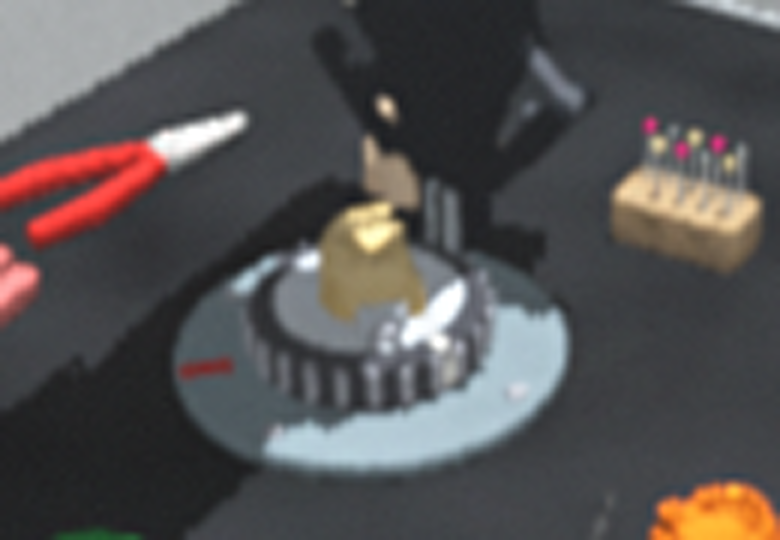

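Request:
play_rows([
  [-0.0008,0,0.0063,0,-0.105,0],
  [-0.0018,0,0.0125,0,-0.209,0],
  [-0.0034,0,0.0185,0,-0.314,0],
  [-0.0057,0,0.0244,0,-0.419,0],
  [-0.0085,0,0.03,0,-0.524,0],
  [-0.012,0,0.0353,0,-0.628,0],
  [-0.0159,0,0.0401,0,-0.733,0],
  [-0.0204,0,0.0446,0,-0.838,0],
  [-0.0252,0,0.0485,0,-0.942,0],
  [-0.0305,0,0.052,0,-1.047,0],
])

```text
t: 6.3
tcp_pos: [0.6396, 0.2608, 0.0179]
tool_rot: [0.612, 0.355, -0.352, -0.612]
force: [1.5, 2.2, -0.7]
finger_gap: -0.002
```

```bash

python3 - <<'E'
from h import *
mark("scene",235+443/6,145+345/6)
st(); sc('pics/i.png',False)
E
```

```text
scene mark r 0.0466 ang -99.0
t 6.3 tcp [0.6396 0.2608 0.0179] r 0.0619 th 60.4 Fr 2.7 Ft -0.2 Fz -0.7 q [ 0.23  0.87  1.39  0.    0.88 -2.39]
```

View pics/i.png

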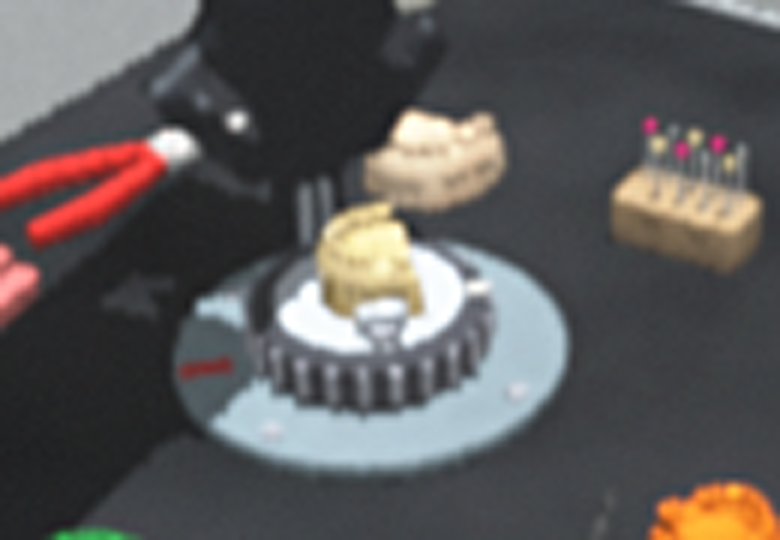

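Request:
play_rows([
  [0.013,0,0,0,0,0],
  [0.0128,0,-0.01,0,0.14,0],
  [0.0107,0,-0.0198,0,0.279,0],
  [0.0073,0,-0.0293,0,0.419,0],
  [0.0026,0,-0.0382,0,0.559,0],
  [-0.0033,0,-0.0463,0,0.698,0],
  [-0.0103,0,-0.0535,0,0.838,0],
  [-0.0182,0,-0.0597,0,0.977,0],
  [-0.0269,0,-0.0647,0,1.117,0],
  [-0.0363,0,-0.0685,0,1.257,0],
  [-0.046,0,-0.0709,0,1.396,0],
  [-0.056,0,-0.072,0,1.536,0],
])

```text
t: 7.55
tcp_pos: [0.6732, 0.1754, 0.0172]
tool_rot: [-0.685, 0.174, -0.175, 0.685]
force: [0.0, 0.5, -0.3]
finger_gap: 0.003
```

Request:
play_rows([
  [-0.0007,0,-0.01,0,0.14,0],
  [-0.0028,0,-0.0198,0,0.279,0],
  [-0.0062,0,-0.0293,0,0.419,0],
  [-0.0109,0,-0.0382,0,0.559,0],
  [-0.0168,0,-0.0463,0,0.698,0],
  [-0.0238,0,-0.0535,0,0.838,0],
  [-0.0317,0,-0.0597,0,0.977,0],
  [-0.0404,0,-0.0647,0,1.117,0],
  [-0.0498,0,-0.0685,0,1.257,0],
  [-0.0595,0,-0.0709,0,1.396,0],
  [-0.0695,0,-0.072,0,1.536,0],
  [-0.0795,0,-0.0716,0,1.676,0],
])

```text
t: 8.75
tcp_pos: [0.5691, 0.1499, 0.0173]
tool_rot: [-0.328, 0.626, -0.626, 0.329]
force: [0.0, -0.1, 0.5]
finger_gap: 0.003
```

```bash

python3 - <<'E'
from h import *
mark("scene",235+480/6,145+288/6)
st(); sc('pics/j.png',False)
E
```

```text
scene mark r 0.0484 ang -46.7
t 8.75 tcp [0.5691 0.1499 0.0173] r 0.0697 th -124.9 Fr 0.1 Ft 0.1 Fz 0.5 q [0.07 0.79 1.66 0.   0.69 0.67]
```

View pics/j.png

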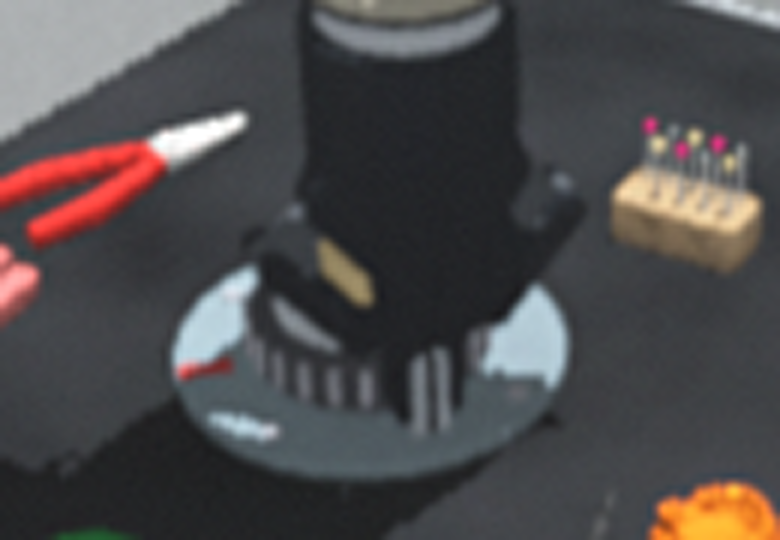

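Request:
play_rows([
  [-0.0007,0,-0.01,0,0.14,0],
  [-0.0028,0,-0.0198,0,0.279,0],
  [-0.0062,0,-0.0293,0,0.419,0],
  [-0.0109,0,-0.0382,0,0.559,0],
  [-0.0168,0,-0.0463,0,0.698,0],
  [-0.0238,0,-0.0535,0,0.838,0],
  [-0.0317,0,-0.0597,0,0.977,0],
  [-0.0404,0,-0.0647,0,1.117,0],
  [-0.0498,0,-0.0685,0,1.257,0],
  [-0.0595,0,-0.0709,0,1.396,0],
  [-0.067,0,-0.0718,0,1.501,0],
  [-0.067,0,-0.0718,0,1.501,0],
])

```text
t: 10.0
tcp_pos: [0.5482, 0.2465, 0.0174]
tool_rot: [0.184, 0.683, -0.683, -0.182]
force: [0.5, -0.9, -0.0]
finger_gap: 0.001
```

```bash

python3 - <<'E'
from h import *
st(); sc('pics/k.png',False)
E
```

```text
t 10.0 tcp [0.5482 0.2465 0.0174] r 0.0725 th 147.0 Fr -0.9 Ft 0.5 Fz -0.0 q [0.24 0.8  1.63 0.   0.71 2.33]
```

View pics/k.png

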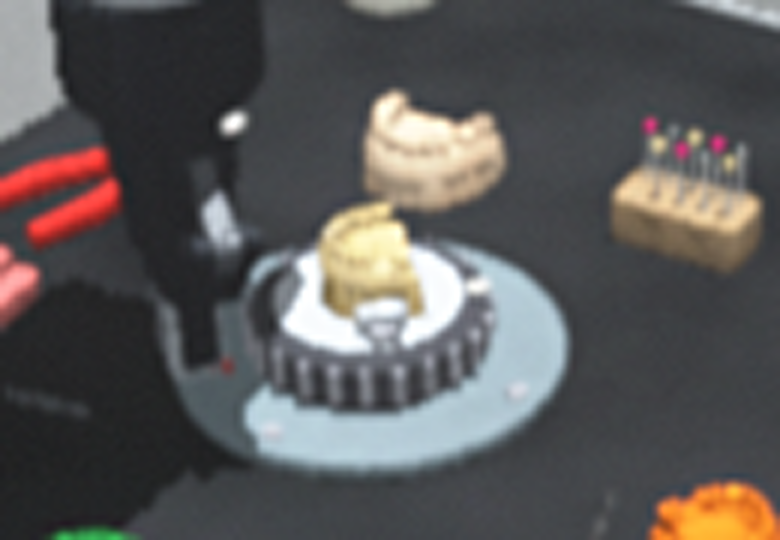

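Request:
play_rows([
  [-0.006,0,0.004,0,0,0],
  [-0.011,0,0.004,0,0,0],
  [-0.0115,0,0.004,0,0,0],
  [-0.0115,0,0.004,0,0,0],
])

```text
t: 10.45
tcp_pos: [0.5547, 0.2354, 0.0173]
tool_rot: [-0.183, -0.683, 0.683, 0.183]
force: [0.4, 0.6, -0.5]
finger_gap: -0.004
```

Request:
play_rows([
  [-0.001,0,0,0,0,0],
  [-0.002,0,0,0,0,0],
  [-0.002,0,0,0,0,0],
])

```text
t: 10.75
tcp_pos: [0.5549, 0.2353, 0.0172]
tool_rot: [-0.182, -0.683, 0.683, 0.184]
force: [-3.7, 2.2, 1.2]
finger_gap: -0.0
```

Request:
play_rows([
  [-0.0003,0,0.0063,0,-0.105,0],
  [-0.0013,0,0.0125,0,-0.209,0],
  [-0.0029,0,0.0185,0,-0.314,0],
  [-0.0052,0,0.0244,0,-0.419,0],
  [-0.008,0,0.03,0,-0.524,0],
  [-0.0115,0,0.0353,0,-0.628,0],
  [-0.0154,0,0.0401,0,-0.733,0],
  [-0.0199,0,0.0446,0,-0.838,0],
  [-0.0247,0,0.0485,0,-0.942,0],
  [-0.03,0,0.052,0,-1.047,0],
])

```text
t: 11.75
tcp_pos: [0.557, 0.1745, 0.0174]
tool_rot: [0.184, -0.682, 0.683, -0.185]
force: [0.5, 0.5, 0.6]
finger_gap: -0.0
```

```bash

python3 - <<'E'
from h import *
st(); sc('pics/l.png',False)
E
```

```text
t 11.75 tcp [0.557  0.1745 0.0174] r 0.0613 th -148.0 Fr -0.6 Ft -0.2 Fz 0.6 q [ 0.11  0.78  1.68 -0.    0.68  1.16]
```

View pics/l.png

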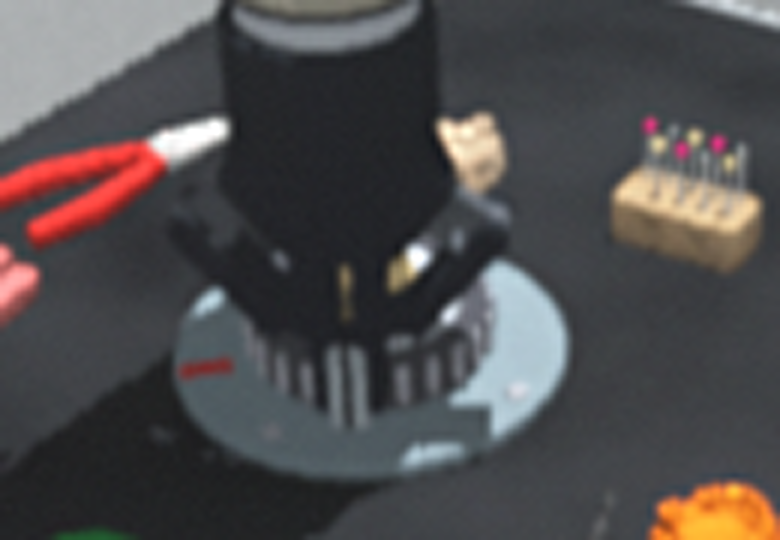

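Request:
play_rows([
  [-0.0018,0,0.0033,0,-0.052,0],
  [-0.0033,0,0.0125,0,-0.209,0],
  [-0.0049,0,0.0185,0,-0.314,0],
  [-0.0072,0,0.0244,0,-0.419,0],
  [-0.01,0,0.03,0,-0.524,0],
  [-0.0135,0,0.0353,0,-0.628,0],
  [-0.0174,0,0.0401,0,-0.733,0],
  [-0.0219,0,0.0446,0,-0.838,0],
  [-0.0267,0,0.0485,0,-0.942,0],
  [-0.032,0,0.052,0,-1.047,0],
])

```text
t: 12.8
tcp_pos: [0.6097, 0.1451, 0.0171]
tool_rot: [0.501, -0.499, 0.5, -0.5]
force: [-0.7, -1.0, 0.6]
finger_gap: -0.0
```

```bash

python3 - <<'E'
from h import *
st(); sc('pics/m.png',False)
E
```

```text
t 12.8 tcp [0.6097 0.1451 0.0171] r 0.0619 th -89.4 Fr 1.0 Ft -0.7 Fz 0.6 q [ 0.06  0.82  1.56 -0.    0.76  0.06]
```

View pics/m.png

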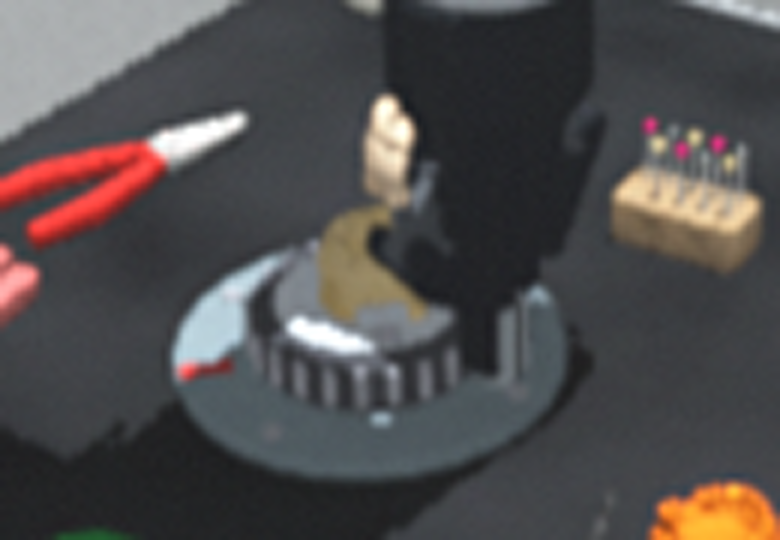

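```bash

python3 - <<'E'
from h import *
cv2.imwrite('pics/m_w.png',snapshot("wrist")[:,:,::-1])
E
```

```text
(no output)
```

View pics/m_w.png

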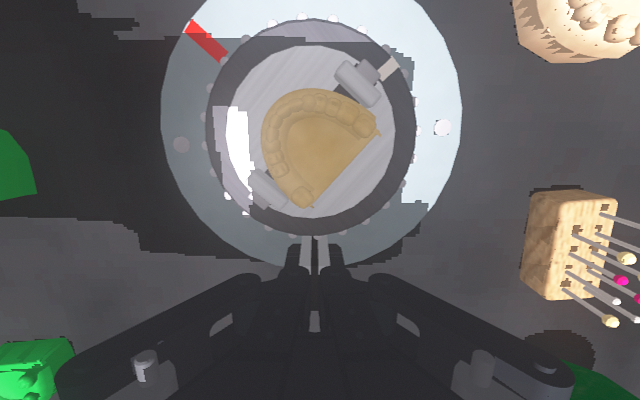

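```bash

python3 - <<'E'
from h import *
m=camera_model("wrist")
c,r=circ([ray(m,u,v,.032)[:2] for u,v in[(396,130),(312,217),(312,46),(222,130),(372,189),(247,187),(250,72)]]);print(c,r)
mk=ray(m,388,68,.03)[:2];pt=ray(m,206,41,.008)[:2]
for c in (c,np.array([.609,.207])):
    for p in(mk,pt): print(np.linalg.norm(p-c).round(4),np.degrees(np.arctan2(*(p-c)[::-1])).round(1))
E
```

```text
[0.60896202 0.2078703 ] 0.03787501261048289
0.0446 40.9
0.0678 138.3
0.0451 41.7
0.0685 137.7
```

Request:
play_rows([
  [-0.0018,0,0.0033,0,-0.052,0],
  [-0.0029,0,0.0125,0,-0.209,0],
  [-0.0044,0,0.0185,0,-0.314,0],
  [-0.0067,0,0.0244,0,-0.419,0],
  [-0.0095,0,0.03,0,-0.524,0],
  [-0.013,0,0.0353,0,-0.628,0],
  [-0.0169,0,0.0401,0,-0.733,0],
  [-0.0214,0,0.0446,0,-0.838,0],
  [-0.0262,0,0.0485,0,-0.942,0],
  [-0.0315,0,0.052,0,-1.047,0],
])

```text
t: 13.9
tcp_pos: [0.6634, 0.1766, 0.0174]
tool_rot: [0.683, -0.182, 0.184, -0.683]
force: [0.7, -3.0, -0.6]
finger_gap: 0.002
```

```bash

python3 - <<'E'
from h import *
st(); cv2.imwrite('pics/n_w.png',snapshot("wrist")[:,:,::-1])
E
```

```text
t 13.9 tcp [0.6634 0.1766 0.0174] r 0.0623 th -29.2 Fr 2.0 Ft -2.3 Fz -0.6 q [ 0.1   0.87  1.4  -0.    0.87 -0.95]
```

View pics/n_w.png

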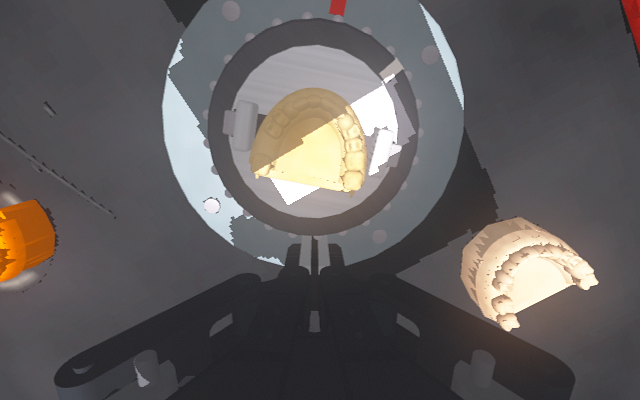

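Request:
play_rows([
  [-0.0006,0,0.0063,0,-0.105,0],
  [-0.0016,0,0.0125,0,-0.209,0],
  [-0.0032,0,0.0185,0,-0.314,0],
  [-0.0055,0,0.0244,0,-0.419,0],
  [-0.0083,0,0.03,0,-0.524,0],
  [-0.0118,0,0.0353,0,-0.628,0],
  [-0.0157,0,0.0401,0,-0.733,0],
  [-0.0202,0,0.0446,0,-0.838,0],
  [-0.025,0,0.0485,0,-0.942,0],
  [-0.0303,0,0.052,0,-1.047,0],
])

```text
t: 14.95
tcp_pos: [0.6632, 0.2379, 0.0177]
tool_rot: [0.683, 0.184, -0.181, -0.683]
force: [2.1, -0.1, -1.2]
finger_gap: -0.001
```

Request:
play_rows([
  [-0.0003,0,0.0063,0,-0.105,0],
  [-0.0013,0,0.0125,0,-0.209,0],
  [-0.0029,0,0.0185,0,-0.314,0],
  [-0.0052,0,0.0244,0,-0.419,0],
  [-0.008,0,0.03,0,-0.524,0],
])

```text
t: 15.45
tcp_pos: [0.6409, 0.2603, 0.0179]
tool_rot: [0.613, 0.354, -0.352, -0.612]
force: [1.2, 1.3, -0.1]
finger_gap: -0.003
```

```bash

python3 - <<'E'
from h import *
st(); cv2.imwrite('pics/o_w.png',snapshot("wrist")[:,:,::-1])
E
```

```text
t 15.45 tcp [0.6409 0.2603 0.0179] r 0.0621 th 59.1 Fr 1.7 Ft -0.3 Fz -0.1 q [ 0.22  0.87  1.38  0.    0.88 -2.39]
```

View pics/o_w.png

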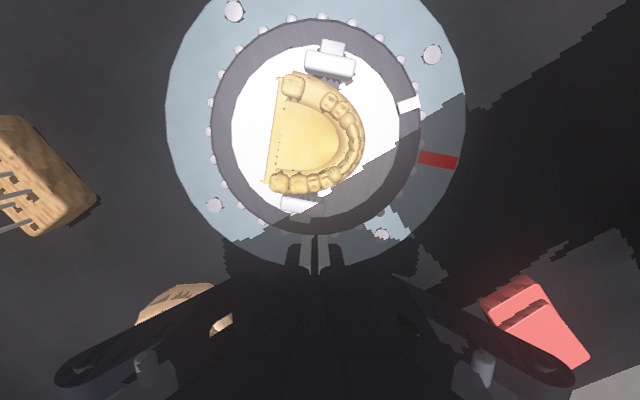

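```bash
cat >> h.py <<'E'
def wm(mk,pt,mo=None):
    m=mo or camera_model("wrist");c=np.array([.609,.2075]);o=[]
    for p,z in((mk,.03),(pt,.008)):
        q=ray(m,*p,z)[:2]-c;o.append(np.degrees(np.arctan2(q[1],q[0])));print(np.linalg.norm(q).round(4),o[-1].round(1))
    print('mark-pointer',(o[0]-o[1]).round(1),'mark-138.5',(o[0]-138.5).round(1))
E
python3 - <<'E'
from h import *
wm((409,103),(437,160))
E
```

```text
0.0455 169.1
0.0694 139.0
mark-pointer 30.1 mark-138.5 30.6
```

Request:
play_rows([
  [0.015,0,0,0,0,0],
  [0.0148,0,-0.01,0,0.14,0],
  [0.0127,0,-0.0198,0,0.279,0],
  [0.0093,0,-0.0293,0,0.419,0],
  [0.0046,0,-0.0382,0,0.559,0],
  [-0.0013,0,-0.0463,0,0.698,0],
  [-0.0083,0,-0.0535,0,0.838,0],
  [-0.0162,0,-0.0597,0,0.977,0],
  [-0.0249,0,-0.0647,0,1.117,0],
  [-0.0343,0,-0.0685,0,1.257,0],
  [-0.044,0,-0.0709,0,1.396,0],
  [-0.054,0,-0.072,0,1.536,0],
])

```text
t: 16.7
tcp_pos: [0.6749, 0.1763, 0.0173]
tool_rot: [-0.685, 0.175, -0.176, 0.685]
force: [-0.5, -0.1, 0.6]
finger_gap: 0.001
```

Request:
play_rows([
  [-0.0007,0,-0.01,0,0.14,0],
  [-0.0028,0,-0.0198,0,0.279,0],
  [-0.0062,0,-0.0293,0,0.419,0],
  [-0.0109,0,-0.0382,0,0.559,0],
  [-0.0168,0,-0.0463,0,0.698,0],
  [-0.0238,0,-0.0535,0,0.838,0],
  [-0.0317,0,-0.0597,0,0.977,0],
  [-0.0404,0,-0.0647,0,1.117,0],
  [-0.0498,0,-0.0685,0,1.257,0],
  [-0.0595,0,-0.0709,0,1.396,0],
  [-0.0695,0,-0.072,0,1.536,0],
  [-0.0795,0,-0.0716,0,1.676,0],
])

```text
t: 17.9
tcp_pos: [0.5707, 0.1509, 0.0174]
tool_rot: [-0.328, 0.627, -0.627, 0.328]
force: [0.5, -0.5, -0.5]
finger_gap: 0.002
```

Request:
play_rows([
  [-0.0007,0,-0.01,0,0.14,0],
  [-0.0028,0,-0.0198,0,0.279,0],
  [-0.0062,0,-0.0293,0,0.419,0],
  [-0.0109,0,-0.0382,0,0.559,0],
  [-0.0168,0,-0.0463,0,0.698,0],
  [-0.0238,0,-0.0535,0,0.838,0],
  [-0.0317,0,-0.0597,0,0.977,0],
  [-0.0404,0,-0.0647,0,1.117,0],
  [-0.0498,0,-0.0685,0,1.257,0],
  [-0.0595,0,-0.0709,0,1.396,0],
  [-0.067,0,-0.0718,0,1.501,0],
  [-0.067,0,-0.0718,0,1.501,0],
])

```text
t: 19.1
tcp_pos: [0.5499, 0.2476, 0.0175]
tool_rot: [0.185, 0.683, -0.682, -0.184]
force: [-0.7, 0.1, -0.4]
finger_gap: -0.003
```

```bash

python3 - <<'E'
from h import *
st(); cv2.imwrite('pics/p_w.png',snapshot("wrist")[:,:,::-1])
s=sense();th=np.radians(150);p=(s['tcp_pos'][:2]-[.609,.2075]);print(p@[np.cos(th),np.sin(th)],p@[-np.sin(th),np.cos(th)])
E
```

```text
t 19.1 tcp [0.5499 0.2476 0.0175] r 0.0717 th 145.5 Fr 0.6 Ft 0.3 Fz -0.4 q [0.24 0.8  1.63 0.   0.71 2.34]
0.07138931805033884 -0.004363481949800698
```

View pics/p_w.png

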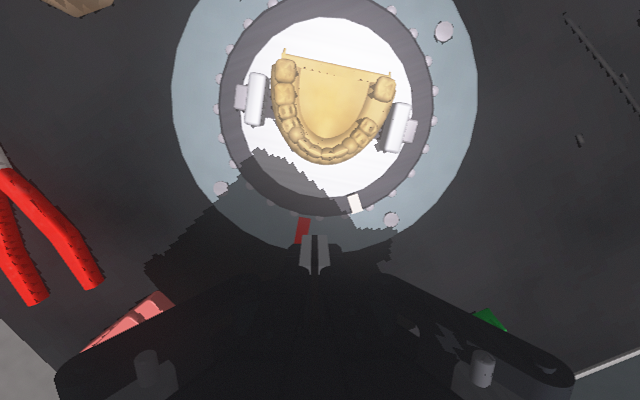

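Request:
play_rows([
  [-0.006,0,0.0045,0,0,0],
  [-0.011,0,0.0045,0,0,0],
  [-0.013,0,0.0045,0,0,0],
  [-0.013,0,0.0045,0,0,0],
])

```text
t: 19.55
tcp_pos: [0.5553, 0.2362, 0.0171]
tool_rot: [-0.182, -0.682, 0.683, 0.187]
force: [-5.4, 3.3, 3.5]
finger_gap: -0.001
```

Request:
play_rows([
  [-0.0006,0,0.0063,0,-0.105,0],
  [-0.0019,0,0.0125,0,-0.209,0],
  [-0.0038,0,0.0185,0,-0.314,0],
  [-0.0064,0,0.0244,0,-0.419,0],
  [-0.0095,0,0.03,0,-0.524,0],
  [-0.0133,0,0.0353,0,-0.628,0],
  [-0.0175,0,0.0401,0,-0.733,0],
  [-0.0223,0,0.0446,0,-0.838,0],
  [-0.0274,0,0.0485,0,-0.942,0],
  [-0.033,0,0.052,0,-1.047,0],
])

```text
t: 20.55
tcp_pos: [0.5576, 0.1734, 0.0171]
tool_rot: [-0.186, 0.683, -0.682, 0.181]
force: [-4.8, -1.0, 3.1]
finger_gap: 0.0
```

```bash

python3 - <<'E'
from h import *
st(); cv2.imwrite('pics/q_w.png',snapshot("wrist")[:,:,::-1])
E
```

```text
t 20.55 tcp [0.5576 0.1734 0.0171] r 0.0614 th -146.8 Fr 4.6 Ft -1.8 Fz 3.1 q [ 0.11  0.79  1.67 -0.    0.69  1.16]
```

View pics/q_w.png

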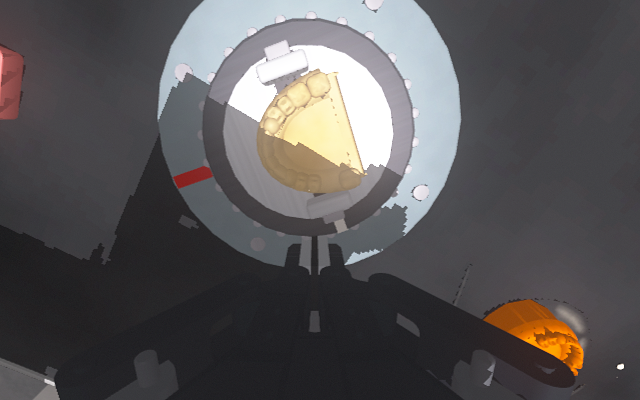

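Request:
play_rows([
  [-0.0003,0,0.0063,0,-0.105,0],
  [-0.0014,0,0.0125,0,-0.209,0],
  [-0.0032,0,0.0185,0,-0.314,0],
  [-0.0056,0,0.0244,0,-0.419,0],
  [-0.0085,0,0.03,0,-0.524,0],
  [-0.0121,0,0.0353,0,-0.628,0],
  [-0.0161,0,0.0401,0,-0.733,0],
  [-0.0207,0,0.0446,0,-0.838,0],
  [-0.0256,0,0.0485,0,-0.942,0],
  [-0.031,0,0.052,0,-1.047,0],
])

```text
t: 21.6
tcp_pos: [0.6143, 0.1441, 0.0173]
tool_rot: [-0.5, 0.5, -0.5, 0.5]
force: [-0.5, 0.7, 0.3]
finger_gap: -0.002
```

Request:
play_rows([
  [-0.0006,0,0.0063,0,-0.105,0],
  [-0.0019,0,0.0125,0,-0.209,0],
  [-0.0037,0,0.0185,0,-0.314,0],
  [-0.0062,0,0.0244,0,-0.419,0],
  [-0.0092,0,0.03,0,-0.524,0],
  [-0.0129,0,0.0353,0,-0.628,0],
  [-0.0169,0,0.0401,0,-0.733,0],
  [-0.0214,0,0.0446,0,-0.838,0],
  [-0.0262,0,0.0485,0,-0.942,0],
  [-0.0315,0,0.052,0,-1.047,0],
])

```text
t: 22.6
tcp_pos: [0.6664, 0.1757, 0.0173]
tool_rot: [-0.683, 0.183, -0.183, 0.683]
force: [-0.6, 1.0, -0.2]
finger_gap: 0.003
```

```bash

python3 - <<'E'
from h import *
st(); cv2.imwrite('pics/r_w.png',snapshot("wrist")[:,:,::-1])
E
```

```text
t 22.6 tcp [0.6664 0.1757 0.0173] r 0.0653 th -28.6 Fr -1.0 Ft 0.6 Fz -0.2 q [ 0.1   0.87  1.39 -0.    0.88 -0.95]
```

View pics/r_w.png

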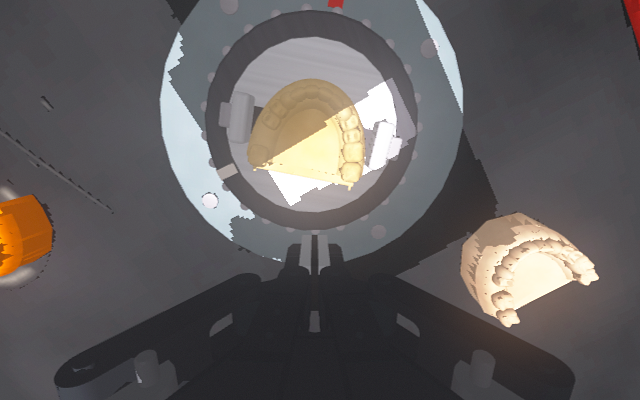

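```bash

python3 - <<'E'
from h import *
wm((227,172),(337,2))
s=sense();th=np.radians(-30);p=(s['tcp_pos'][:2]-[.609,.2075]);print(p@[np.cos(th),np.sin(th)],p@[-np.sin(th),np.cos(th)])
E
```

```text
0.0429 -93.8
0.0599 137.1
mark-pointer -231.0 mark-138.5 -232.3
0.0657115992248021 0.002358657391408602
```

Request:
play_rows([
  [-0.003,0,-0.001,0,0,0],
  [-0.0055,0,-0.001,0,0,0],
  [-0.0055,0,-0.001,0,0,0],
])

```text
t: 22.95
tcp_pos: [0.6632, 0.1766, 0.0176]
tool_rot: [-0.683, 0.182, -0.187, 0.683]
force: [5.7, -2.7, -3.4]
finger_gap: -0.001
```

Request:
play_rows([
  [-0.0003,0,0.0063,0,-0.105,0],
  [-0.0013,0,0.0125,0,-0.209,0],
  [-0.0029,0,0.0185,0,-0.314,0],
  [-0.0052,0,0.0244,0,-0.419,0],
  [-0.008,0,0.03,0,-0.524,0],
  [-0.0115,0,0.0353,0,-0.628,0],
  [-0.0154,0,0.0401,0,-0.733,0],
  [-0.0199,0,0.0446,0,-0.838,0],
  [-0.0247,0,0.0485,0,-0.942,0],
  [-0.03,0,0.052,0,-1.047,0],
])

```text
t: 23.95
tcp_pos: [0.6627, 0.2384, 0.0175]
tool_rot: [0.683, 0.184, -0.181, -0.683]
force: [3.7, 1.3, -3.2]
finger_gap: 0.001
```

Request:
play_rows([
  [-0.0003,0,0.0063,0,-0.105,0],
  [-0.0013,0,0.0125,0,-0.209,0],
  [-0.0029,0,0.0185,0,-0.314,0],
  [-0.0052,0,0.0244,0,-0.419,0],
  [-0.008,0,0.03,0,-0.524,0],
])

```text
t: 24.45
tcp_pos: [0.6397, 0.2608, 0.0175]
tool_rot: [0.613, 0.355, -0.352, -0.612]
force: [3.1, 1.6, -1.4]
finger_gap: -0.004
```

```bash

python3 - <<'E'
from h import *
st(); cv2.imwrite('pics/s_w.png',snapshot("wrist")[:,:,::-1])
E
```

```text
t 24.45 tcp [0.6397 0.2608 0.0175] r 0.062 th 60.3 Fr 2.9 Ft -1.9 Fz -1.4 q [ 0.23  0.87  1.39  0.    0.88 -2.39]
```

View pics/s_w.png

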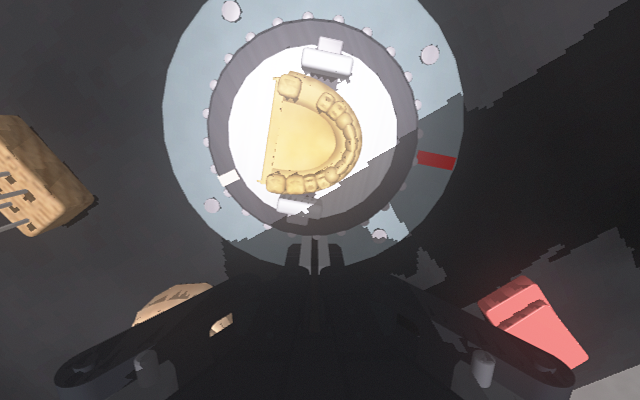

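```bash

python3 - <<'E'
from h import *
wm((229,178),(436,160))
E
```

```text
0.0425 -3.7
0.07 139.2
mark-pointer -142.9 mark-138.5 -142.2
```

Request:
play_rows([
  [0.013,0,0,0,0,0],
  [0.0128,0,-0.01,0,0.14,0],
  [0.0107,0,-0.0198,0,0.279,0],
  [0.0073,0,-0.0293,0,0.419,0],
  [0.0026,0,-0.0382,0,0.559,0],
  [-0.0033,0,-0.0463,0,0.698,0],
  [-0.0103,0,-0.0535,0,0.838,0],
  [-0.0182,0,-0.0597,0,0.977,0],
  [-0.0269,0,-0.0647,0,1.117,0],
  [-0.0363,0,-0.0685,0,1.257,0],
  [-0.046,0,-0.0709,0,1.396,0],
  [-0.056,0,-0.072,0,1.536,0],
])

```text
t: 25.7
tcp_pos: [0.6721, 0.1747, 0.0172]
tool_rot: [0.685, -0.176, 0.175, -0.685]
force: [-0.1, -0.9, -0.5]
finger_gap: 0.0
```

Request:
play_rows([
  [-0.0007,0,-0.01,0,0.14,0],
  [-0.0028,0,-0.0198,0,0.279,0],
  [-0.0062,0,-0.0293,0,0.419,0],
  [-0.0109,0,-0.0382,0,0.559,0],
  [-0.0168,0,-0.0463,0,0.698,0],
  [-0.0238,0,-0.0535,0,0.838,0],
  [-0.0317,0,-0.0597,0,0.977,0],
  [-0.0404,0,-0.0647,0,1.117,0],
  [-0.0498,0,-0.0685,0,1.257,0],
  [-0.0498,0,-0.0685,0,1.257,0],
])

```text
t: 26.7
tcp_pos: [0.5941, 0.1386, 0.0171]
tool_rot: [-0.454, 0.544, -0.542, 0.452]
force: [-0.0, -0.3, 0.8]
finger_gap: -0.0
```

```bash

python3 - <<'E'
from h import *
st(); 
s=sense();th=np.radians(-100);p=(s['tcp_pos'][:2]-[.609,.2072]);print(p@[np.cos(th),np.sin(th)],p@[-np.sin(th),np.cos(th)])
E
```

```text
t 26.7 tcp [0.5941 0.1386 0.0171] r 0.07 th -102.3 Fr 0.3 Ft 0.1 Fz 0.8 q [ 0.05  0.81  1.6  -0.    0.74  0.23]
0.070170802348161 -0.002759099522496472
```

Request:
play_rows([
  [-0.006,0,0.003,0,0,0],
  [-0.0105,0,0.003,0,0,0],
  [-0.0112,0,0.003,0,0,0],
  [-0.0112,0,0.003,0,0,0],
])

```text
t: 27.1
tcp_pos: [0.6018, 0.146, 0.0175]
tool_rot: [0.457, -0.54, 0.543, -0.453]
force: [-0.9, -13.2, 2.3]
finger_gap: 0.001
```

Request:
play_rows([
  [-0.0003,0,0.0063,0,-0.105,0],
  [-0.0013,0,0.0125,0,-0.209,0],
  [-0.0029,0,0.0185,0,-0.314,0],
  [-0.0052,0,0.0244,0,-0.419,0],
  [-0.008,0,0.03,0,-0.524,0],
])

```text
t: 27.6
tcp_pos: [0.6342, 0.1502, 0.0175]
tool_rot: [0.58, -0.404, 0.405, -0.58]
force: [0.5, -4.9, 0.1]
finger_gap: 0.003
```

Request:
play_rows([
  [-0.0004,0,0.006,0,-0.105,0],
  [-0.0015,0,0.0119,0,-0.209,0],
  [-0.0032,0,0.0176,0,-0.314,0],
  [-0.0056,0,0.0232,0,-0.419,0],
  [-0.0085,0,0.0285,0,-0.524,0],
  [-0.0121,0,0.0335,0,-0.628,0],
  [-0.0161,0,0.038,0,-0.733,0],
  [-0.0207,0,0.0422,0,-0.838,0],
])

```text
t: 28.4
tcp_pos: [0.6675, 0.1855, 0.0176]
tool_rot: [0.694, -0.132, 0.135, -0.694]
force: [1.8, -2.1, -0.9]
finger_gap: -0.003
```

```bash

python3 - <<'E'
from h import *
st(); cv2.imwrite('pics/t_w.png',snapshot("wrist")[:,:,::-1])
E
```

```text
t 28.4 tcp [0.6675 0.1855 0.0176] r 0.0624 th -20.2 Fr 2.4 Ft -1.3 Fz -0.9 q [ 0.11  0.88  1.38 -0.    0.88 -1.08]
```

View pics/t_w.png

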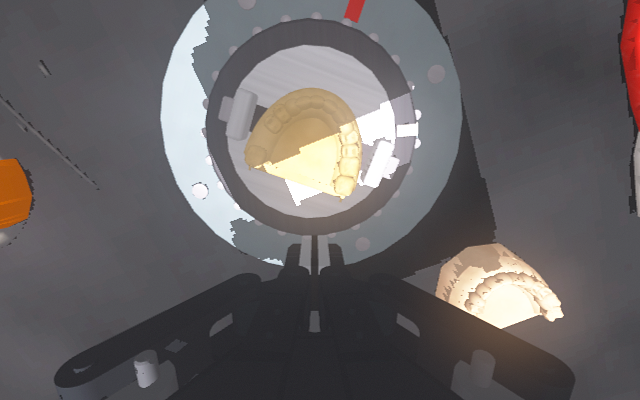

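```bash

python3 - <<'E'
from h import *
wm((406,131),(354,8))
E
```

```text
0.0448 72.3
0.0629 138.0
mark-pointer -65.7 mark-138.5 -66.2
```

Request:
play_rows([
  [-0.0005,0,0.0063,0,-0.105,0],
  [-0.0015,0,0.0125,0,-0.209,0],
  [-0.0032,0,0.0185,0,-0.314,0],
  [-0.0055,0,0.0244,0,-0.419,0],
  [-0.0083,0,0.03,0,-0.524,0],
  [-0.0118,0,0.0353,0,-0.628,0],
  [-0.0157,0,0.0401,0,-0.733,0],
  [-0.0202,0,0.0446,0,-0.838,0],
  [-0.025,0,0.0485,0,-0.942,0],
])

```text
t: 29.35
tcp_pos: [0.6614, 0.2408, 0.0175]
tool_rot: [0.68, 0.196, -0.194, -0.68]
force: [1.1, -0.8, 0.2]
finger_gap: 0.001
```

```bash

python3 - <<'E'
from h import *
st(); cv2.imwrite('pics/u_w.png',snapshot("wrist")[:,:,::-1])
E
```

```text
t 29.35 tcp [0.6614 0.2408 0.0175] r 0.0624 th 32.8 Fr 0.4 Ft -1.3 Fz 0.2 q [ 0.19  0.89  1.35  0.    0.91 -1.94]
```

View pics/u_w.png

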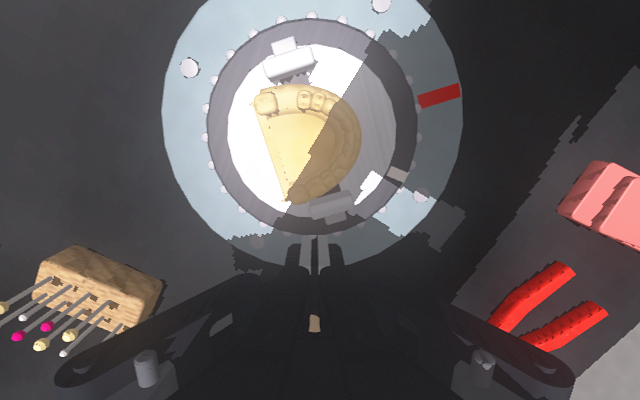

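```bash

python3 - <<'E'
from h import *
wm((397,174),(439,96))
E
```

```text
0.045 99.9
0.0693 138.5
mark-pointer -38.5 mark-138.5 -38.6
```

Request:
play_rows([
  [-0.002,0,0,0,0,0],
  [-0.0023,0,0.0063,0,-0.105,0],
  [-0.0033,0,0.0125,0,-0.209,0],
  [-0.0049,0,0.0185,0,-0.314,0],
  [-0.0072,0,0.0244,0,-0.419,0],
  [-0.01,0,0.03,0,-0.524,0],
])

```text
t: 30.0
tcp_pos: [0.6384, 0.2615, 0.0177]
tool_rot: [0.607, 0.366, -0.362, -0.606]
force: [3.6, 3.1, -1.8]
finger_gap: 0.0
```

```bash

python3 - <<'E'
from h import *
st(); cv2.imwrite('pics/v_w.png',snapshot("wrist")[:,:,::-1])
E
```

```text
t 30.0 tcp [0.6384 0.2615 0.0177] r 0.0619 th 61.7 Fr 4.4 Ft -1.7 Fz -1.8 q [ 0.23  0.87  1.39  0.    0.87 -2.43]
```

View pics/v_w.png

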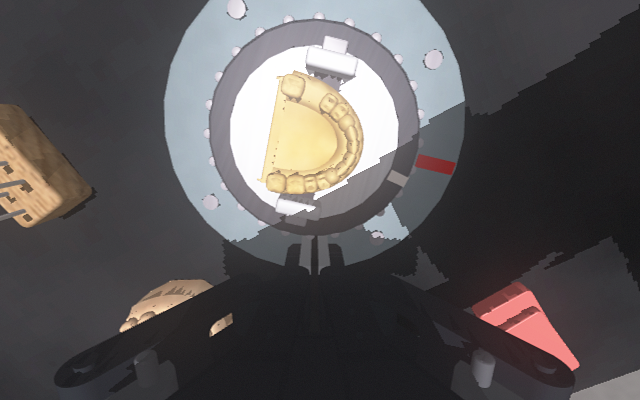

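```bash

python3 - <<'E'
from h import *
wm((397,179),(435,165))
E
```

```text
0.0454 127.0
0.0697 138.8
mark-pointer -11.9 mark-138.5 -11.5
```

Request:
play_rows([
  [-0.0003,0,0.0063,0,-0.105,0],
  [-0.0013,0,0.0121,0,-0.204,0],
  [-0.0013,0,0.0121,0,-0.204,0],
])

```text
t: 30.35
tcp_pos: [0.6252, 0.2666, 0.0176]
tool_rot: [-0.567, -0.424, 0.421, 0.567]
force: [0.9, 4.9, -0.9]
finger_gap: 0.005
```

```bash

python3 - <<'E'
from h import *
st(); im=snapshot("wrist");np.save('wm.npy',camera_model("wrist"),allow_pickle=True);cv2.imwrite('pics/w_w.png',im[:,:,::-1]);crop(im,340,120,500,240,5,'pics/w_wc.png')
E
```

```text
t 30.35 tcp [0.6252 0.2666 0.0176] r 0.0618 th 74.8 Fr 5.0 Ft 0.4 Fz -0.9 q [ 0.24  0.86  1.42  0.    0.86 -2.62]
```

View pics/w_wc.png

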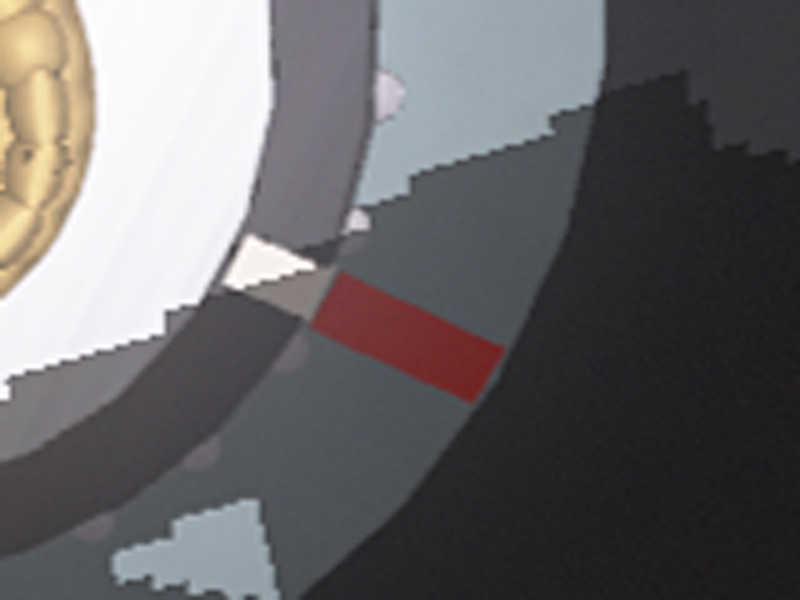

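```bash

python3 - <<'E'
from h import *
m=np.load('wm.npy',allow_pickle=True).item()
wm((340+280/5,120+280/5),(340+410/5,120+338/5),m)
E
```

```text
0.0447 139.7
0.0689 138.6
mark-pointer 1.1 mark-138.5 1.2
```

Request:
play_rows([
  [0.005,0,0,0,0,0],
  [0.02,0,0,0,0,0],
  [0.03,-0.02,0,0,0,0],
  [0.03,-0.06,0,0,0,0],
  [0.02,-0.1,0,0,0,0],
  [0.01,-0.13,0,0,0,0],
  [0.01,-0.13,0,0,0,0],
])

```text
t: 31.1
tcp_pos: [0.6307, 0.275, 0.153]
tool_rot: [0.568, 0.426, -0.42, -0.565]
force: [0.5, 1.0, 0.2]
finger_gap: 0.0
```

```bash

python3 - <<'E'
from h import *
st(); im=snapshot("wrist");np.save('wm.npy',camera_model("wrist"),allow_pickle=True);cv2.imwrite('pics/x_w.png',im[:,:,::-1])
cv2.imwrite('pics/x_s.png',snapshot("scene")[:,:,::-1])
E
```

```text
t 31.1 tcp [0.6307 0.275  0.153 ] r 0.0714 th 72.3 Fr 1.1 Ft -0.2 Fz 0.2 q [ 0.25  0.69  1.34 -0.    1.1  -2.6 ]
```

View pics/x_w.png

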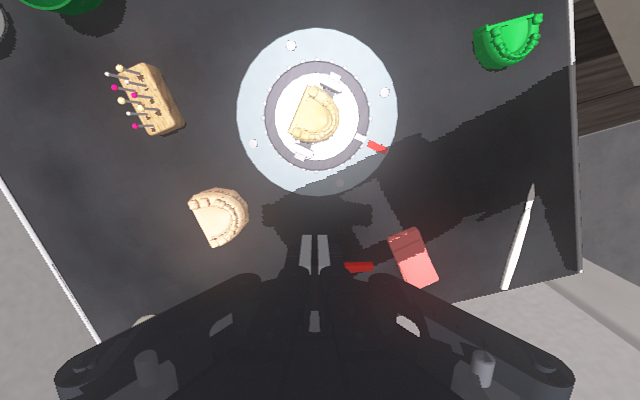

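View pics/x_s.png

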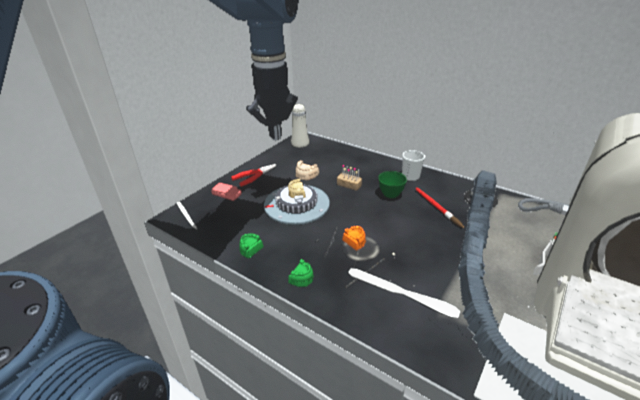

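```bash

python3 - <<'E'
from h import *
im=cv2.imread('pics/x_w.png')[:,:,::-1];crop(im,240,40,400,160,5,'pics/x_wc.png')
E
```

```text
(no output)
```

View pics/x_wc.png

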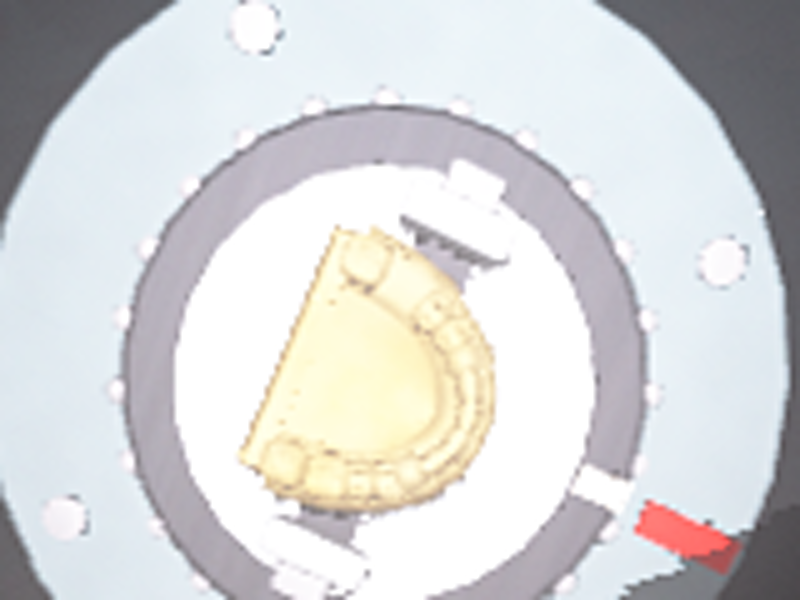

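```bash

python3 - <<'E'
from h import *
m=np.load('wm.npy',allow_pickle=True).item()
wm((240+604/5,40+486/5),(240+688/5,40+537/5),m)
s=sense();print(s['t'],s['qd'].round(3),s['force'].round(1))
sign_off()
E
```

```text
0.046 142.4
0.0695 139.9
mark-pointer 2.5 mark-138.5 3.9
31.2 [ 0.005  0.039  0.031  0.002 -0.002 -0.008] [-0.   0.2  1. ]
the job is handed in; nothing more can be done
```

The chuck is loosened: I turned the knurled ring anticlockwise by two full turns and handed the job in at t = 31.2 s.

- **How it was turned:** I pressed the shut fingertip lightly against the ribs, mostly 2–6 N and 13 N at most. It took one short first drive and four strokes round the rim. The fingertip slipped in places and left the ribs once, so I followed the turn by the white mark in the pictures, about 177°, 263°, 390°, 488°, 578°, 654° and 708°.
- **Final position:** with the finger still touching, the mark measured 1.1° past the red pointer. In the last picture, after the hand had lifted clear, it measured 2.5°. The same picture gave 3.9° against the pointer direction I had measured earlier. The two pictures differ by about a degree or two, so I read the ring as about 0.02–0.07 rad past two turns.
- **Model and bench:** the last wrist and scene pictures show the model upright on the deck with both jaws away from it. Everything else in view looked where it started; I judged that by eye, not by measurement.
- **Hand:** the hand is shut and clear, its tip 0.15 m above the bench, with about 1 N on the sensor, the same as its noise.

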